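# Spread a snap ring and hold it over the axle groove

## Task

First take the wooden block off the bed plate, where it is in the way beside the upright axle stub, and leave it in the scrap bin. Then pick up the snap-ring pliers by their handles, squeeze them fully so that the ring on their tips spreads, bring the spread ring level over the end of the axle, slide it down to the groove without letting it close, and finish while still holding it there: pliers upright and squeezed, ring open and level inside the height of the groove, not leaning on the axle. Leave the mug, the tape measure and the big nut where they are.

Things in the scene. Friction and masses are not known exactly. Their poses are not given: they have to be found in the camera images.
- axle: Fixed grey bed plate, 130 mm (its x) by 240 mm (its y, from 65 mm on the +y side of the axle to 175 mm on the -y side), 10 mm thick, with a vertical steel axle stub of 40 mm diameter; its end is 76 mm above the bench and has a 4.5 x 5 mm chamfer; a collar of 45 mm diameter round its foot reaches 19 mm above the bench. Origin: on the axle's axis at bench height; z up.
- axle_top (a point): Centre of the axle's flat upper end, 76 mm above the bench.
- groove (a point): Centre of the ring groove: the point on the axle's axis half-way up the groove, 46 mm above the bench. The groove is a turned recess 12 mm tall (40 to 52 mm above the bench) and 35 mm in diameter.
- block_centre (a point): Centre of the loose pine block, 45 x 120 x 45 mm (its y is the long axis), about 0.3 kg, lying on the bed plate (underside 10 mm above the bench), long axis pointing roughly at the axle, near end within 8 mm of it, so that the ring cannot come down to the groove. Grasp across 45 mm.
- wood_block: The same pine block; origin in the middle of its underside.
- scrap_bin: Fixed open-topped scrap bin of bare sheet steel, 140 mm (its x) by 160 mm (its y), 60 mm tall, walls and floor 3 mm. Origin: centre of its underside, on the bench.
- pliers_rest: Fixed grey-painted rest on which the pliers stand: base 90 x 80 mm, 12 mm thick, with a stud (26 mm diameter, 7 mm high) inside the ring and an upright back plate 44 mm wide, 90 mm high at x = +36 to +42 mm. Origin: on the bench under the stud; the ring lies on the -x side of the pliers, the back plate on their +x side. The pliers lift straight up off it.
- pliers: Snap-ring pliers standing upright with a steel snap ring level on their two tips; one loose assembly, 0.25 kg, that stays together. Origin: centre of the spread ring at its underside; z up the pliers, whose legs lie in the plane x = +28 mm with the pivot at z = 72 mm. Spring-loaded: about 5 N per handle at first, 9 N fully squeezed against a fixed stop; a grip of 15 to 30 N does it.
- pliers_grip (a point): Where to grasp: midway between the handles, at (28, 0, 138) mm in the pliers' frame, same axes. The handles are black rubber bars side by side along y, 14 mm thick in x, from z = 105 to 163 mm. At rest they splay: 51 mm over their outsides here, 59 mm at the top; fully squeezed (along y) their outsides are parallel, 30 mm apart.
- ring_centre (a point): Centre of the spread ring, half-way through its thickness: (0, 0, 2) mm in the pliers' frame, same axes; 136 mm below and 28 mm to the -x side of pliers_grip. Ring 4 mm thick; spread it is a circle of 46 mm inner, 56 mm outer diameter about this point (3 mm clear all round the axle); at rest it is only 36 mm wide inside and will not go over the axle.
- handle_l (a joint): Squeeze of the pliers (swing of one handle; the other mirrors it): 0 at rest with the ring closed, 0.163 rad fully squeezed with the ring spread. Above 0.13 counts as spread.
- big_nut: Bystander: a large steel hexagon nut, 31 x 35 x 16 mm, on the bench; origin at its underside. To be left alone.
- tape_measure: Bystander: a tape measure, 36 x 82 x 62 mm, on the bench; origin at its underside. To be left alone.
- mug: Bystander: a mug, 86 x 116 x 94 mm, on the bench; origin at its underside. To be left alone.

How it is judged (in metres and radians):
On the way, in this order (a step that is already met when the one before it is completed fails the run):
1. the wooden block lies in the scrap bin, let go (z of block_centre in the frame of scrap_bin between 0 and 0.055 m and x of block_centre in the frame of scrap_bin between -0.06 and 0.06 m and y of block_centre in the frame of scrap_bin between -0.07 and 0.07 m and contact force between the fingers and wood_block below 0.1 N and linear speed of wood_block below 0.03 m/s), for 0.2 s.
2. the pliers are held squeezed with the spread ring level above the end of the axle (value of joint handle_l above 0.13 rad and contact force between the fingers and pliers above 1 N and z of ring_centre in the frame of axle_top above 0.002 m and horizontal distance between ring_centre and axle_top below 0.03 m and angle between ring_centre's own z axis and vertical below 0.2 rad), for 0.1 s.
At the end, for the whole second after the job is handed in: Block in the bin, let go. Pliers still held squeezed (handle_l over 0.13 rad); ring round the axle, its middle within 4 mm of the groove's middle in height and 6 mm of the axis, level within 0.12 rad, at rest, pliers and ring pressing on the axle with under 3 N (all of step 1 and value of joint handle_l above 0.13 rad and contact force between the fingers and pliers above 1 N and z of ring_centre in the frame of groove between -0.004 and 0.004 m and horizontal distance between ring_centre and groove below 0.006 m and angle between ring_centre's own z axis and vertical below 0.12 rad and contact force between pliers and axle below 3 N and linear speed of pliers below 0.02 m/s); the arm keeps its last pose, push and grip.
It fails at once if the nut is moved by more than 30 mm (distance of big_nut from where it was at the start of the episode above 0.03 m).
It fails at once if the tape measure is moved by more than 30 mm (distance of tape_measure from where it was at the start of the episode above 0.03 m).
It fails at once if the mug is moved by more than 30 mm (distance of mug from where it was at the start of the episode above 0.03 m).
It fails at once if the ring is let close, or forced down closed, round the axle (value of joint handle_l below 0.1 rad and horizontal distance between ring_centre and axle_top below 0.012 m and z of ring_centre in the frame of axle_top below -0.004 m).
It also fails if it takes over 56 s, if anything falls off the work surface, if the arm or the gripper's body presses on something with over 40 N, if the wrist force passes 120 N, or if a joint passes its speed limit or range.

## Robot

A 6-joint arm with a two-finger parallel gripper is mounted at the origin on a cart in front of the work surface, level with it; the furniture and walls round the work are solid. World frame = base frame: x ahead of the robot, y to its left, z up, the work surface at z = 0. Lengths are in mm, angles in rad, forces in N, time in s.
With the tool pointing down it reaches from about 350 to 975 mm from the base axis. Payload 7.1 kg.
Tool frame: the origin (TCP) lies at the very end of the fingers, on their centre line; the grasp point (between the pads) lies 19 mm behind it; z points along the fingers, y is the line along which they close (so a half turn about z gives the same grasp; the last joint's range is limited). The gripper opens to 88 mm and grips with 3 to 60 N. Pads are 20 mm wide; open, the fingers measure 115 mm over their backs; the gripper's body (75 mm by 178 mm) begins 61 mm behind the grasp point.
Start: joints at [-1.218, 0.423, 1.63, -0, 1.089, -0.019], TCP at [227.074, -582.273, 222.675] pointing down, gripper open.
Joint ranges: [-3, 3], [-0.9, 2.11], [0.09, 2.58], [-1.31, 4.45], [0.11, 2.69], [-2.54, 2.54]. Speed limits (rad/s): [2.39, 2.39, 3.01, 3.14, 3.14, 3.14].

## Interface

Orientations are given as a rotation vector (axis times angle).
In Python, from workcell import sensors, imaging, close_job gives the robot as it stands. The module is installed in compiled form; this text tells all that it offers.
- The arm moves only by the tool servo_tool, never from a script. Its argument "steps" is a list of rows, each a list of 3 entries, a list of its own where there are three numbers: the shift along the world's x, y, z in m, then the turn, a rotation vector about the world's x, y, z in degrees, then the opening, from -1 (shut) to 1 (fully open). A call has exactly 8 rows; each row shifts and turns the commanded pose from where the row before left it; what a row does not reach is not made up. A row lasts 1/12 s, in which the tool goes at most 41.7 mm and 7.16 degrees, less where a joint would pass 70% of its speed; a pose out of reach is approached as far as the arm can. A call is refused whole if a number of a shift passes 0.0417 or a number of a turn 7.16, either way. A call with a gripper value outside its range is refused whole. The fingers move at their own pace and stop on an object; the grip force is fixed at half the most. Time passes only in rows, so rows that do not move let the fingers close, or fill a call up. It gives the time, the measured TCP pose, the force, the opening and the grip force at its end, in the units of the state.
- sensors.get_obs(): the state, without advancing time (a new reading comes with each control period).
- imaging.get_image(name): name is "scene" or "top" or "wrist"; returns a dict with "color" (480x640x3 uint8, blue, green, red), "range_z" (480x640 float32, mm along the optical axis (not along the pixel's ray), 0 where there is no reading), "vertical_fov" (degrees; the focal length in pixels is half the picture's height over the tangent of half this angle, whatever the lens; pixels are square), "cx", "cy" (the principal point, pixels), "k1" (the pictures are not rectified: a ray, as slopes to the right and down, at radius r is drawn at 1 + k1 r^2 times it, then the intrinsics apply), "rvec" (rotation vector, rad) and "tvec" (3), from world to camera coordinates, as OpenCV has them; the wrist camera has in their place "tool_from_camera" (4x4, takes a point from camera to tool coordinates, whose origin is the TCP and whose axes are the flange's). Camera axes: x right, y down, z forward; pixel columns grow to the right and rows downward; lengths in mm; the calibration is good to about 2 mm. A picture is of the moment at which its call begins: read the wrist's pose just before it.
- close_job(): hands the job in; it is judged then, once.
The state is a dict: "t": time; "qpos": joint angles; "qvel": joint speeds; "joint_torque": joint torques, N m; "ee_pos": TCP position; "orientation": TCP orientation; "ft_force": force on the tool from outside, world axes, zero at the start; "moment": the same for the moment, N m; "width": finger opening in mm; "grasp_force": force on a finger pad.
Only numpy, scipy, OpenCV 4.12 (cv2) and the standard library are available. Lean on these libraries where they do the work, as an engineer would, in place of code of your own. Each camera call takes 0.05 s, during which the arm holds its last target. There are 200 camera calls.

## Working session

There is one attempt and no reset: what is moved stays moved. The work goes in short steps, Python scripts to look and compute and a tool call to move; the robot and the scene stay as the last step left them, time stands still between calls to the robot, and variables do not carry over. Pictures are saved under pics/ and viewed, at most 11 in all, crops included, and the job is handed in when it is done.

Besides the shell and the picture viewer there is one more tool, called after ">>>" by a JSON object that holds its "name" and its "arguments", one argument or row to a line. servo_tool: Moves the arm, as the interface text tells. Its arguments: {"type":"object","properties":{"steps":{"type":"array"}},"required":["steps"]}

```bash
mkdir -p pics
cat > h.py <<'E'
import numpy as np, cv2
from workcell import sensors, imaging
def grab(n):
    o=sensors.get_obs(); d=imaging.get_image(n); h,w=d["range_z"].shape
    f=h/2/np.tan(np.radians(d["vertical_fov"])/2)
    K=np.array([[f,0,d["cx"]],[0,f,d["cy"]],[0,0,1.]])
    if n=="wrist":
        T=np.eye(4);T[:3,:3]=cv2.Rodrigues(np.array(o["orientation"],float))[0];T[:3,3]=o["ee_pos"]
        T=T@np.array(d["tool_from_camera"])
    else:
        R=cv2.Rodrigues(np.array(d["rvec"],float))[0];T=np.eye(4);T[:3,:3]=R.T;T[:3,3]=-R.T@np.array(d["tvec"]).ravel()
    v,u=np.mgrid[:h,:w]
    p=np.stack([u,v],-1).reshape(-1,1,2).astype(float)
    x=(p[:,0]-[d["cx"],d["cy"]])/f; r0=np.linalg.norm(x,axis=1); r=r0.copy()
    for _ in range(30): r=r0/(1+d["k1"]*r*r)
    s=x*(r/np.maximum(r0,1e-9))[:,None]
    ray=np.c_[s,np.ones(len(s))]
    d["P"]=((ray*d["range_z"].reshape(-1,1))@T[:3,:3].T+T[:3,3]).reshape(h,w,3)
    d["P"][d["range_z"]<=0]=np.nan
    d["ray"]=(ray@T[:3,:3].T).reshape(h,w,3); d["C"]=T[:3,3]; d["f"]=f
    return d
def plane(d,u,v,z):
    r=d["ray"][int(round(v)),int(round(u))]; return d["C"]+r*(z-d["C"][2])/r[2]
E
python3 - <<'E'
from h import *
import pickle
o=sensors.get_obs();print(o)
for n in("top","scene"):
    d=grab(n);cv2.imwrite(f"pics/{n}.png",d["color"]);pickle.dump(d,open(n+".pkl","wb"));print(n,d["C"],d["f"],np.nanmean(d["range_z"]>0))
E
```

```text
{'t': 0.0, 'qpos': array([-1.21803829e+00,  4.23840797e-01,  1.63070872e+00, -8.77293609e-06,
        1.08860250e+00, -1.90188249e-02]), 'qvel': array([ 0.00065551, -0.00189675,  0.00183866,  0.00197253, -0.00011927,
        0.00050432]), 'joint_torque': array([-1.01081496e-03, -5.44636452e+01, -2.73661959e+01,  6.44679763e-02,
        2.27748096e-02, -1.36461913e-04]), 'ee_pos': array([ 226.85787032, -581.76127753,  221.89437578]), 'orientation': array([-3.08595952e+00, -5.80350627e-01,  4.18672568e-04]), 'ft_force': array([-0.40218779,  0.52246432, -0.1339618 ]), 'moment': array([-0.00176438, -0.03612428, -0.01427527]), 'grasp_force': 0.0, 'width': 87.55636580621021}
top [ 410.12840963    2.38106719 1389.41625712] 488.68585925644453 0.9957552083333333
scene [101.39923553 860.26188458 695.58004622] 500.3318475423938 0.9962467447916666
```

View pics/top.png

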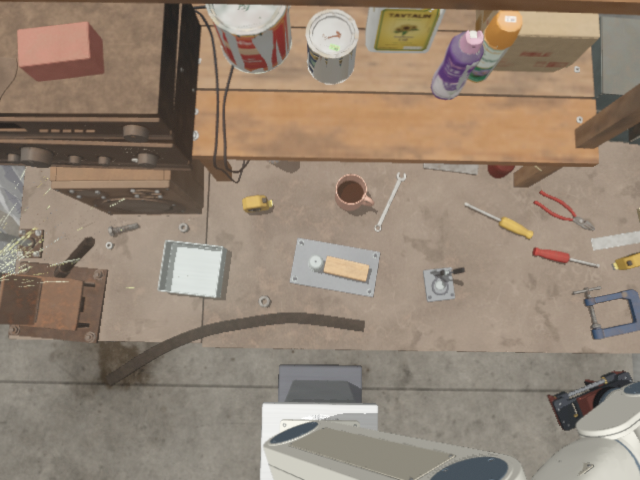

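View pics/scene.png

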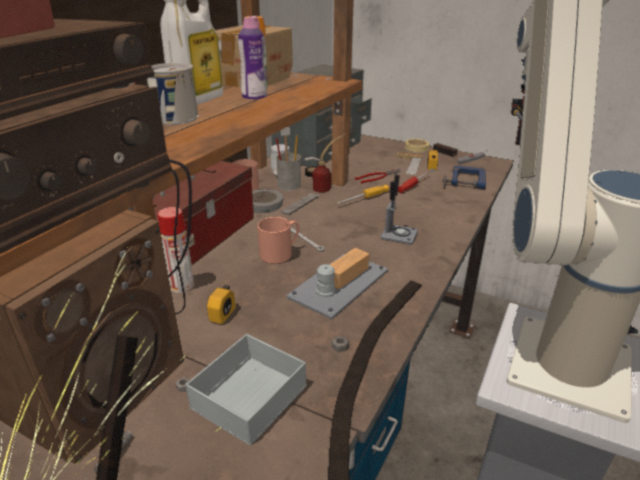

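The top view shows the axle at (316,262), the block at (347,269), the bin at (193,270), the rest and pliers at (440,285), and the mug at (350,192). Now the positions.

```bash
python3 - <<'E'
from h import *
import pickle
d=pickle.load(open("top.pkl","rb"));P=d["P"];c=d["color"].astype(int)
def win(u0,u1,v0,v1,zl,zh,extra=None):
    m=np.zeros(P.shape[:2],bool);m[v0:v1,u0:u1]=1
    m&=(P[...,2]>zl)&(P[...,2]<zh)
    if extra is not None:m&=extra
    return P[m]
def rect(q,name):
    r=cv2.minAreaRect(q[:,:2].astype(np.float32));print(name,len(q),np.round(r[0],1),np.round(r[1],1),round(r[2],1),"z",np.round(np.nanmedian(q[:,2]),1),"mean",np.round(q.mean(0),1))
rect(win(320,385,245,290,45,65),"block")
rect(win(300,326,248,276,66,90),"axle")
rect(win(280,390,230,305,5,16),"plate")
rect(win(150,240,230,310,45,70),"bin")
rect(win(410,475,255,315,7,16),"restbase")
rect(win(410,475,255,315,80,97),"backplate?")
rect(win(410,475,255,315,120,200),"pliers")
q=win(410,475,255,315,20,45); rect(q,"ringish")
s=pickle.load(open("scene.pkl","rb"));P=s["P"]
for lo,hi in((155,175),(135,155),(95,130),(60,86),(30,60)):
    q=win(370,425,160,250,lo,hi)
    if len(q)>3: rect(q,f"scene pl {lo}")
E
python3 - <<'E'
import cv2,numpy as np
a=cv2.imread("pics/top.png")[240:320,395:485];b=cv2.imread("pics/scene.png")[165:250,360:430]
a=cv2.resize(a,None,fx=4.4,fy=4.4,interpolation=3);b=cv2.resize(b,None,fx=4.4,fy=4.4,interpolation=3)
H=max(a.shape[0],b.shape[0]);o=np.zeros((H,a.shape[1]+b.shape[1],3),np.uint8);o[:a.shape[0],:a.shape[1]]=a;o[:b.shape[0],a.shape[1]:]=b
cv2.imwrite("pics/crop.png",o)
E
```

```text
block 721 [523.5 -61.9] [130.3  45.7] 78.3 z 54.9 mean [522.1 -66.4  54.8]
axle 164 [537.7  17.3] [38.5 35.2] 0.7 z 75.1 mean [537.5  17.5  75.2]
plate 2862 [528.7 -38.2] [211.  308.5] 1.0 z 10.0 mean [528.1 -32.5  10. ]
bin 397 [514.7 360.3] [163.6 140.5] 84.4 z 57.8 mean [518.6 363.8  56.7]
restbase 617 [ 480.7 -345. ] [161.1 181.2] 0.9 z 12.5 mean [ 478.8 -328.5   12.1]
backplate? 48 [ 513.7 -328.3] [20.2 44. ] 7.2 z 91.2 mean [ 516.9 -328.7   91.2]
pliers 97 [ 510.4 -328.5] [13.3 57.4] 7.6 z 156.4 mean [ 511.4 -335.4  151.7]
ringish 55 [ 485.2 -334. ] [64.4 60.5] 83.2 z 21.9 mean [ 488.8 -327.2   25.1]
scene pl 155 62 [ 510.4 -326.7] [14.4 59.5] 11.0 z 163.6 mean [ 508.5 -322.9  164. ]
scene pl 135 61 [ 509.  -326.2] [14.3 51.9] 8.2 z 144.1 mean [ 506.8 -321.5  145. ]
scene pl 95 54 [ 508.4 -326.1] [12.9 47.3] 6.1 z 118.5 mean [ 506.8 -322.4  116.1]
scene pl 60 65 [ 510.5 -317. ] [33.3 17.9] 89.7 z 73.7 mean [ 511.9 -316.8   73.3]
scene pl 30 94 [ 591.7 -488.6] [122.1 397.7] 8.8 z 40.5 mean [ 526.3 -363.3   42. ]
```

View pics/crop.png

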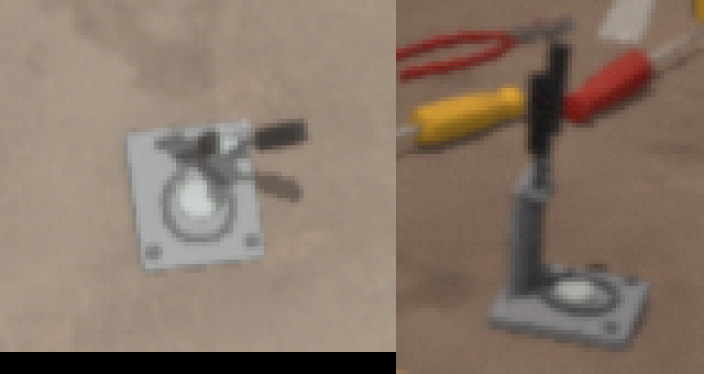

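The crop shows the pliers on the rest: the back plate is on the +x side and the yaw is about +7°. Next I check shelf clearance and refine the angles.

Run:
```python
from h import *
import pickle
d=pickle.load(open("top.pkl","rb"));P=d["P"];c=d["color"].astype(int)
for u,v in((250,158),(350,158),(450,158),(350,130),(560,170),(350,190),(330,3),(257,204),(264,301),(363,325),(190,140),(205,170)):print(u,v,np.round(P[v,u]))
m=np.zeros(P.shape[:2],bool);m[250:290,320:380]=1
m&=(P[...,2]>48)&(P[...,2]<60)&(c[...,2]-c[...,0]>60)
r=cv2.minAreaRect(P[m][:,:2].astype(np.float32));print("block",r)
for n,w,z in(("plate",(290,382,238,296),(6,14)),("rest",(422,458,266,303),(8,16))):
    m=np.zeros(P.shape[:2],bool);m[w[2]:w[3],w[0]:w[1]]=1
    m&=(P[...,2]>z[0])&(P[...,2]<z[1]);m=cv2.morphologyEx(m.astype(np.uint8),cv2.MORPH_OPEN,np.ones((3,3)))>0
    print(n,cv2.minAreaRect(P[m][:,:2].astype(np.float32)))
```

```text
250 158 [738. 164. 340.]
350 158 [739. -57. 351.]
450 158 [ 743. -277.  354.]
350 130 [802. -57. 353.]
560 170 [ 827. -700.   -1.]
350 190 [745. -76.  36.]
330 3 [738.  -2. 901.]
257 204 [694. 182.  62.]
264 301 [428. 161.   2.]
363 325 [ 366. -118.    9.]
190 140 [760. 285. 389.]
205 170 [805. 346.   2.]
block ((520.7345581054688, -66.02120971679688), (116.55517578125, 41.8420524597168), 78.25961303710938)
plate ((529.1815185546875, -36.540496826171875), (239.69583129882812, 130.08131408691406), 80.95693969726562)
rest ((484.0578308105469, -331.50335693359375), (86.98863983154297, 81.90567779541016), 6.0167694091796875)
```

>>> {"name": "servo_tool", "arguments": {
  "steps": [
    [[0.018, 0.032, 0], [0, 0, 3.6], 1],
    [[0.018, 0.032, 0], [0, 0, 3.6], 1],
    [[0.018, 0.032, 0], [0, 0, 3.6], 1],
    [[0.018, 0.032, 0], [0, 0, 3.6], 1],
    [[0.018, 0.032, 0], [0, 0, 3.6], 1],
    [[0.018, 0.032, 0], [0, 0, 3.6], 1],
    [[0.018, 0.032, 0], [0, 0, 3.6], 1],
    [[0.018, 0.032, 0], [0, 0, 3.6], 1]
  ]
}}

```text
t: 0.77
ee_pos: [371.4, -324.5, 222.5]
orientation: [-2.844, -1.334, 0.0]
ft_force: [0.4, -0.2, 0.5]
width: 87.8
grasp_force: 0.0
```

>>> {"name": "servo_tool", "arguments": {
  "steps": [
    [[0.018, 0.032, 0], [0, 0, 3.6], 1],
    [[0.018, 0.032, 0], [0, 0, 3.6], 1],
    [[0.018, 0.032, 0], [0, 0, 3.6], 1],
    [[0.018, 0.032, 0], [0, 0, 3.6], 1],
    [[0.018, 0.032, 0], [0, 0, 3.6], 1],
    [[0.018, 0.032, 0], [0, 0, 3.6], 1],
    [[0.018, 0.032, 0], [0, 0, 3.6], 1],
    [[0.018, 0.032, 0], [0, 0, 3.6], 1]
  ]
}}

```text
t: 1.43
ee_pos: [515.4, -68.4, 222.5]
orientation: [-2.422, -2.0, 0.001]
ft_force: [0.5, -0.6, 0.8]
width: 87.8
grasp_force: 0.0
```

Run:
```python
from h import *
d=grab("wrist");P=d["P"];c=d["color"].astype(int);cv2.imwrite("pics/w1.png",d["color"])
m=(P[...,2]>48)&(P[...,2]<60)&(c[...,2]-c[...,0]>50)&(np.hypot(P[...,0]-521,P[...,1]+66)<90)
r=cv2.minAreaRect(P[m][:,:2].astype(np.float32));print("block",r,np.median(P[m][:,2]))
m=(P[...,2]>72)&(P[...,2]<80)&(np.hypot(P[...,0]-538,P[...,1]-18)<35)
q=P[m];print(len(q))
if len(q)>10:print("axle",cv2.minEnclosingCircle(q[:,:2].astype(np.float32)),q.mean(0))
```

```text
block ((523.3587646484375, -65.60029602050781), (118.72781372070312, 44.45926284790039), 78.25755310058594) 54.90830073005867
1862
axle ((537.911865234375, 17.55896759033203), 19.716524124145508) [538.13994425  17.56900822  75.25415846]
```

View pics/w1.png

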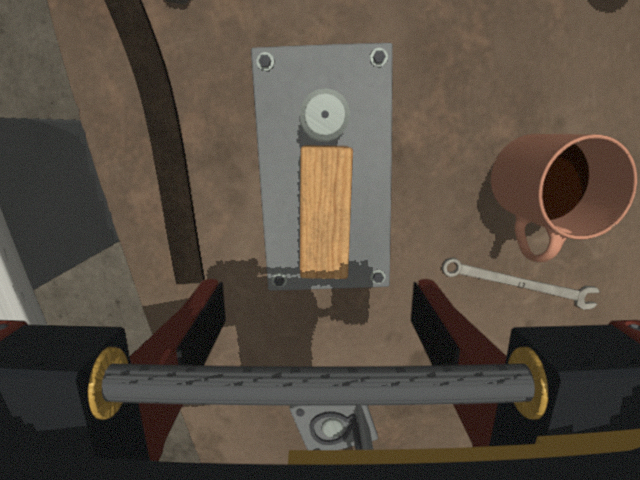

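The view shows the block at (326,213) and the axle at (325,114), both clear for the grasp.

>>> {"name": "servo_tool", "arguments": {
  "steps": [
    [[0.004, 0.0015, -0.03], [0, 0, -0.8], 1],
    [[0.0035, 0.001, -0.03], [0, 0, 0], 1],
    [[0, 0, -0.03], [0, 0, 0], 1],
    [[0, 0, -0.03], [0, 0, 0], 1],
    [[0, 0, -0.03], [0, 0, 0], 1],
    [[0, 0, -0.03], [0, 0, 0], 1],
    [[0, 0, -0.018], [0, 0, 0], 1],
    [[0, 0, 0], [0, 0, 0], 0]
  ]
}}

```text
t: 2.15
ee_pos: [519.6, -67.4, 21.0]
orientation: [-2.436, -1.976, 0.008]
ft_force: [-0.2, 0.3, 1.2]
width: 84.1
grasp_force: 0.0
```

>>> {"name": "servo_tool", "arguments": {
  "steps": [
    [[0, 0, 0], [0, 0, 0], -1],
    [[0, 0, 0], [0, 0, 0], -1],
    [[0, 0, 0], [0, 0, 0], -1],
    [[0, 0, 0], [0, 0, 0], -1],
    [[0, 0, 0], [0, 0, 0], -1],
    [[0, 0, 0], [0, 0, 0], -1],
    [[0, 0, 0.01], [0, 0, 0], -1],
    [[0, 0, 0.02], [0, 0, 0], -1]
  ]
}}

```text
t: 2.82
ee_pos: [520.7, -67.5, 53.7]
orientation: [-2.437, -1.977, 0.005]
ft_force: [0.6, 0.6, -2.5]
width: 44.8
grasp_force: 30.0
```

>>> {"name": "servo_tool", "arguments": {
  "steps": [
    [[0, 0, 0.03], [0, 0, 0], -1],
    [[0, 0.02, 0.03], [0, 0, 0], -1],
    [[0, 0.03, 0.02], [0, 0, 1], -1],
    [[0, 0.035, 0.01], [0, 0, 1], -1],
    [[0, 0.035, 0], [0, 0, 1], -1],
    [[0, 0.035, 0], [0, 0, 1], -1],
    [[0, 0.035, 0], [0, 0, 1], -1],
    [[0, 0.03, 0], [0, 0, 1], -1]
  ]
}}

```text
t: 3.48
ee_pos: [522.0, 154.3, 145.5]
orientation: [-2.332, -2.106, -0.001]
ft_force: [0.8, 0.0, -2.3]
width: 44.8
grasp_force: 30.0
```

Run:
```python
from h import *
import pickle
d=pickle.load(open("top.pkl","rb"));Q=d["P"]
for u,v in((110,180),(140,205),(190,205),(200,200),(60,300),(95,240)):print(u,v,np.round(Q[v,u]))
d=grab("wrist");P=d["P"];cv2.imwrite("pics/w2.png",d["color"])
m=(P[...,2]>50)&(P[...,2]<65)&(abs(P[...,0]-515)<110)&(P[...,1]>250)
q=P[m][:,:2].astype(np.float32);print(len(q),cv2.minAreaRect(q),sensors.get_obs()["ee_pos"])
m=(P[...,2]>-3)&(P[...,2]<8)&(abs(P[...,0]-515)<60)&(abs(P[...,1]-360)<70);print(np.median(P[m][:,2]))
```

```text
110 180 [689. 481. 317.]
140 205 [671. 480. 130.]
190 205 [675. 350. 125.]
200 200 [708. 347.  37.]
60 300 [420. 681. 109.]
95 240 [593. 651.   2.]
2708 ((508.8726501464844, 295.4075622558594), (33.96859359741211, 140.61532592773438), 83.7956314086914) [522.50973813 158.36702602 145.59759134]
2.7524985870608134
```

View pics/w2.png

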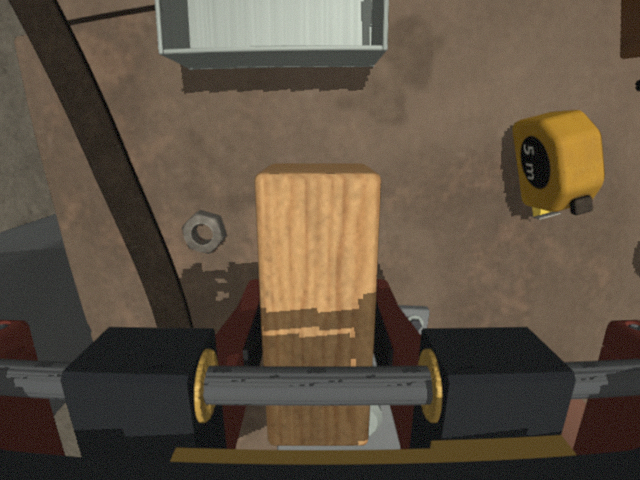

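Bin rim at the top of the image (160–385, 50), block held straight. Bin centre is about (515, 360).

>>> {"name": "servo_tool", "arguments": {
  "steps": [
    [[-0.001, 0.035, 0], [0, 0, 0], -1],
    [[-0.001, 0.035, 0], [0, 0, 0], -1],
    [[-0.001, 0.035, 0], [0, 0, 0], -1],
    [[-0.001, 0.035, 0], [0, 0, 0], -1],
    [[-0.001, 0.035, 0], [0, 0, 0], -1],
    [[-0.001, 0.025, 0], [0, 0, 0], -1],
    [[-0.001, 0, -0.02], [0, 0, 0], -1],
    [[-0.001, 0, -0.02], [0, 0, 0], -1]
  ]
}}

```text
t: 4.2
ee_pos: [515.0, 354.6, 105.8]
orientation: [2.33, 2.107, 0.005]
ft_force: [-0.2, 0.5, -3.3]
width: 44.8
grasp_force: 30.0
```

>>> {"name": "servo_tool", "arguments": {
  "steps": [
    [[0, 0, -0.02], [0, 0, 0], -1],
    [[0, 0, -0.02], [0, 0, 0], -1],
    [[0, 0, -0.02], [0, 0, 0], -1],
    [[0, 0, -0.018], [0, 0, 0], -1],
    [[0, 0, -0.01], [0, 0, 0], -1],
    [[0, 0, 0], [0, 0, 0], -1],
    [[0, 0, 0], [0, 0, 0], 0.4],
    [[0, 0, 0], [0, 0, 0], 0.4]
  ]
}}

```text
t: 4.87
ee_pos: [515.0, 352.5, 17.5]
orientation: [2.333, 2.104, 0.002]
ft_force: [0.6, 0.5, -0.1]
width: 54.9
grasp_force: 0.0
```

>>> {"name": "servo_tool", "arguments": {
  "steps": [
    [[0, 0, 0], [0, 0, 0], 0.4],
    [[0, 0, 0.01], [0, 0, 0], 0.4],
    [[0, 0, 0.03], [0, 0, 0], 0.4],
    [[0, 0, 0.04], [0, 0, 0], 0.4],
    [[0, 0, 0.04], [0, 0, 0], 1],
    [[0, 0, 0.04], [0, 0, 0], 1],
    [[0, 0, 0.04], [0, 0, 0], 1],
    [[0, 0, 0.02], [0, 0, 0], 1]
  ]
}}

```text
t: 5.53
ee_pos: [516.2, 353.3, 243.5]
orientation: [2.332, 2.103, 0.012]
ft_force: [1.1, 0.3, 0.5]
width: 84.7
grasp_force: 0.0
```

Run:
```python
from h import *
d=grab("wrist");P=d["P"];c=d["color"].astype(int)
m=(P[...,2]>40)&(P[...,2]<55)&(c[...,2]-c[...,0]>50)&(np.hypot(P[...,0]-515,P[...,1]-360)<90)
print("block",cv2.minAreaRect(P[m][:,:2].astype(np.float32)),np.median(P[m][:,2]))
m=(P[...,2]>55)&(P[...,2]<65)&(np.hypot(P[...,0]-515,P[...,1]-360)<130)
print("bin",cv2.minAreaRect(P[m][:,:2].astype(np.float32)))
print(sensors.get_obs()["ee_pos"],sensors.get_obs()["qpos"])
```

```text
block ((514.9141845703125, 353.5267333984375), (118.10517120361328, 44.48945617675781), 84.09113311767578) 47.94873507714988
bin ((514.9952392578125, 359.1138916015625), (160.092529296875, 140.955078125), 84.38959503173828)
[517.44985096 354.09019474 246.08796708] [5.81116373e-01 3.95888275e-01 1.61387610e+00 3.04365782e-05
 1.11970138e+00 6.84097940e-01]
```

The block is in the bin with its top at 48 mm, and released. Now the pliers.

>>> {"name": "servo_tool", "arguments": {
  "steps": [
    [[0, -0.034, 0.004], [0, 0, -3.85], 1],
    [[0, -0.034, 0.004], [0, 0, -3.85], 1],
    [[0, -0.034, 0.004], [0, 0, -3.85], 1],
    [[0, -0.034, 0.004], [0, 0, -3.85], 1],
    [[0, -0.034, 0.004], [0, 0, -3.85], 1],
    [[0, -0.034, 0], [0, 0, -3.85], 1],
    [[0, -0.034, 0], [0, 0, -3.85], 1],
    [[0, -0.034, 0], [0, 0, -3.85], 1]
  ]
}}

```text
t: 6.25
ee_pos: [514.1, 78.6, 257.6]
orientation: [2.81, 1.405, 0.002]
ft_force: [-0.7, -0.7, -0.6]
width: 87.9
grasp_force: 0.0
```

>>> {"name": "servo_tool", "arguments": {
  "steps": [
    [[0, -0.034, 0], [0, 0, -3.85], 1],
    [[0, -0.034, 0], [0, 0, -3.85], 1],
    [[0, -0.034, 0], [0, 0, -3.85], 1],
    [[0, -0.034, 0], [0, 0, -3.85], 1],
    [[0, -0.034, 0], [0, 0, -3.85], 1],
    [[0, -0.034, 0], [0, 0, -3.85], 1],
    [[0, -0.034, 0], [0, 0, -3.85], 1],
    [[0, -0.034, 0], [0, 0, -3.85], 1]
  ]
}}

```text
t: 6.92
ee_pos: [514.1, -193.4, 257.5]
orientation: [3.082, 0.608, 0.001]
ft_force: [-0.5, 0.6, -0.1]
width: 87.8
grasp_force: 0.0
```

>>> {"name": "servo_tool", "arguments": {
  "steps": [
    [[-0.002, -0.034, 0], [0, 0, -3.85], 1],
    [[-0.002, -0.034, 0], [0, 0, -3.85], 1],
    [[-0.002, -0.034, 0], [0, 0, -3.85], 1],
    [[-0.001, -0.034, 0], [0, 0, -3.85], 1],
    [[0, 0, 0], [0, 0, 0], 1],
    [[0, 0, 0], [0, 0, 0], 1],
    [[0, 0, 0], [0, 0, 0], 1],
    [[0, 0, 0], [0, 0, 0], 1]
  ]
}}

```text
t: 7.58
ee_pos: [507.5, -326.5, 256.9]
orientation: [-3.135, -0.197, 0.0]
ft_force: [0.2, 0.3, -0.1]
width: 87.6
grasp_force: 0.0
```

Run:
```python
from h import *
import pickle
d=grab("wrist");P=d["P"];cv2.imwrite("pics/w3.png",d["color"]);pickle.dump(d,open("w3.pkl","wb"))
o=sensors.get_obs();print(o["ee_pos"],o["orientation"],o["qpos"][5])
near=np.hypot(P[...,0]-510,P[...,1]+327)<70
def R(n,lo,hi):
    q=P[near&(P[...,2]>lo)&(P[...,2]<hi)];print(n,len(q))
    if len(q)>9:print(cv2.minAreaRect(q[:,:2].astype(np.float32)),q.mean(0))
R("handles",150,200);R("back",85,96);R("base",8,15);R("ring",19.5,30)
print(np.nanpercentile(P[near&(P[...,2]<200)][:,2],99.5))
```

```text
[ 507.60394807 -326.45005742  256.90297795] [-3.13511259e+00 -1.97432558e-01  1.14047880e-04] 0.8536053820142293
handles 734
((511.7684326171875, -328.8372497558594), (14.182622909545898, 57.77863693237305), 7.256603240966797) [ 513.32723008 -329.00621319  166.04782759]
back 580
((514.7745361328125, -327.7463073730469), (20.15249252319336, 43.28623962402344), 7.286550998687744) [ 518.72072195 -327.66338278   90.53405395]
base 2760
((486.3502197265625, -331.6160888671875), (88.85550689697266, 80.12020111083984), 7.222927570343018) [ 488.30337563 -331.37862948   11.94796722]
ring 126
((498.925048828125, -330.0194091796875), (52.024024963378906, 42.75872802734375), 7.357011795043945) [ 507.88526992 -329.77272423   23.12702177]
172.1360649411152
```

View pics/w3.png

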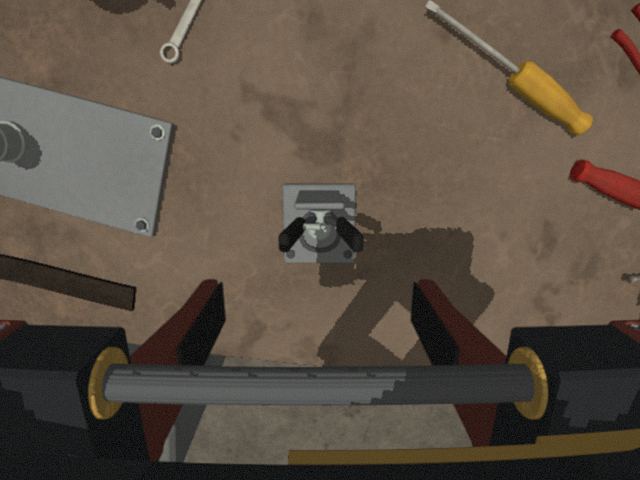

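Handles at (290,235) and (350,235), centred about (511, -328.5), yaw 7.2°, aligned with the tool. Descending.

>>> {"name": "servo_tool", "arguments": {
  "steps": [
    [[0.0035, -0.002, -0.02], [0, 0, 0], 1],
    [[0, 0, -0.02], [0, 0, 0], 1],
    [[0, 0, -0.02], [0, 0, 0], 1],
    [[0, 0, -0.02], [0, 0, 0], 1],
    [[0, 0, -0.02], [0, 0, 0], 1],
    [[0, 0, -0.016], [0, 0, 0], 1],
    [[0, 0, -0.01], [0, 0, 0], 1],
    [[0, 0, 0], [0, 0, 0], 1]
  ]
}}

```text
t: 8.3
ee_pos: [510.1, -328.0, 128.7]
orientation: [-3.133, -0.197, 0.005]
ft_force: [-0.3, 0.1, 0.1]
width: 87.7
grasp_force: 0.0
```

>>> {"name": "servo_tool", "arguments": {
  "steps": [
    [[0, 0, 0], [0, 0, 0], 0.3],
    [[0, 0, 0], [0, 0, 0], 0.1],
    [[0, 0, 0], [0, 0, 0], -0.1],
    [[0, 0, 0], [0, 0, 0], -0.3],
    [[0, 0, 0], [0, 0, 0], -0.6],
    [[0, 0, 0], [0, 0, 0], -1],
    [[0, 0, 0], [0, 0, 0], -1],
    [[0, 0, 0], [0, 0, 0], -1]
  ]
}}

```text
t: 8.97
ee_pos: [513.2, -330.8, 133.2]
orientation: [3.133, 0.194, 0.007]
ft_force: [0.7, 2.4, 14.4]
width: 38.1
grasp_force: 9.6
```

>>> {"name": "servo_tool", "arguments": {
  "steps": [
    [[0, 0, 0], [0, 0, 0], -1],
    [[0, 0, 0], [0, 0, 0], -1],
    [[0, 0, 0], [0, 0, 0], -1],
    [[0, 0, 0], [0, 0, 0], -1],
    [[0, 0, 0], [0, 0, 0], -1],
    [[0, 0, 0], [0, 0, 0], -1],
    [[0, 0, 0], [0, 0, 0], -1],
    [[0, 0, 0], [0, 0, 0], -1]
  ]
}}

```text
t: 9.63
ee_pos: [513.1, -329.4, 133.8]
orientation: [3.135, 0.193, 0.007]
ft_force: [0.3, 8.5, 19.4]
width: 30.1
grasp_force: 30.0
```

>>> {"name": "servo_tool", "arguments": {
  "steps": [
    [[0, 0, 0.003], [0, 0, 0], -1],
    [[0, 0, 0.005], [0, 0, 0], -1],
    [[0, 0, 0.01], [0, 0, 0], -1],
    [[0, 0, 0.02], [0, 0, 0], -1],
    [[0, 0, 0.02], [0, 0, 0], -1],
    [[0, 0, 0.02], [0, 0, 0], -1],
    [[0, 0, 0.02], [0, 0, 0], -1],
    [[0, 0, 0.002], [0, 0, 0], -1]
  ]
}}

```text
t: 10.3
ee_pos: [512.6, -331.1, 234.7]
orientation: [3.132, 0.194, 0.007]
ft_force: [0.4, -0.3, -2.6]
width: 29.2
grasp_force: 30.0
```

Run:
```python
from h import *
import pickle
o=sensors.get_obs();print(o["ee_pos"],o["orientation"],o["ft_force"],o["width"])
d=grab("wrist");cv2.imwrite("pics/w4.png",d["color"]);pickle.dump((d,o),open("w4.pkl","wb"))
d=grab("scene");pickle.dump(d,open("s4.pkl","wb"));cv2.imwrite("pics/s4.png",cv2.resize(d["color"][110:250,340:500],None,fx=4,fy=4,interpolation=3))
```

```text
[ 512.57206731 -331.09506127  234.69295779] [3.13184442 0.19395462 0.00723511] [ 0.42461487 -0.29972444 -2.553244  ] 29.188710532827244
```

View pics/w4.png

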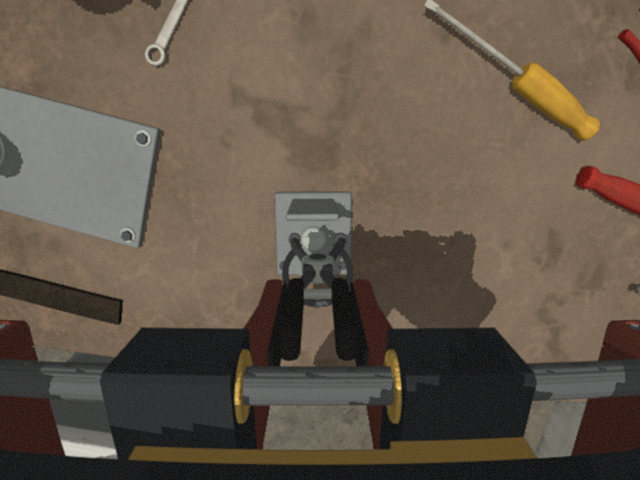

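View pics/s4.png

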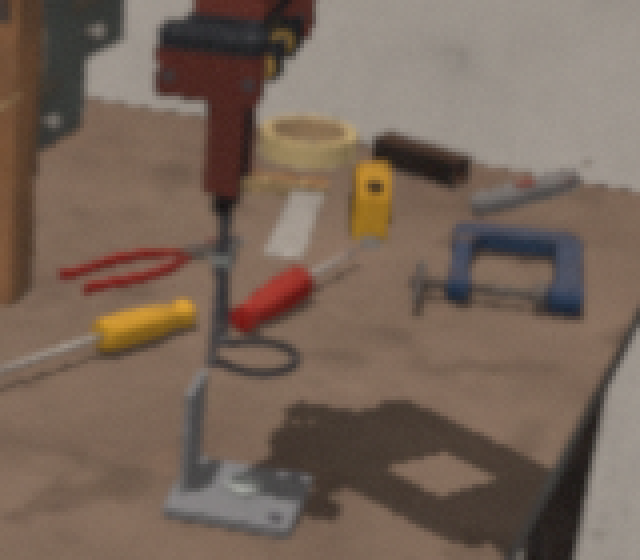

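The ring is open and level on the held pliers: wrist view ellipse at (283–353, 265), scene crop at (255,355). Measuring it with depth.

Run:
```python
from h import *
import pickle
d,o=pickle.load(open("w4.pkl","rb"));s=pickle.load(open("s4.pkl","rb"))
th=np.radians(7.1);ex=np.array([np.cos(th),np.sin(th)]);ey=np.array([-ex[1],ex[0]])
c0=np.array([512.6,-331.1])
for n,D in(("wrist",d),("scene",s)):
    P=D["P"]; L=np.stack([(P[...,:2]-c0)@ex,(P[...,:2]-c0)@ey,P[...,2]],-1)
    m=(L[...,2]>95)&(L[...,2]<135)&(L[...,0]>-70)&(L[...,0]<-6)&(abs(L[...,1])<40)
    q=L[m];print(n,len(q),"z med",np.median(q[:,2]) if len(q) else 0)
    if len(q)>20:
        print(np.round(np.percentile(q,[2,50,98],axis=0),1))
        A=np.c_[q[:,:2]*2,np.ones(len(q))];x=np.linalg.lstsq(A,(q[:,:2]**2).sum(1),rcond=None)[0]
        print("circle",x[:2],np.sqrt(x[2]+x[:2]@x[:2]))
        B=np.c_[q[:,:2],np.ones(len(q))];print("plane",np.linalg.lstsq(B,q[:,2],rcond=None)[0])
    for lo,hi in((140,170),(170,200),(205,240)):
        m=(L[...,2]>lo)&(L[...,2]<hi)&(abs(L[...,0])<30)&(abs(L[...,1])<14)
        q=L[m];print(lo,len(q),np.round(np.percentile(q,[5,50,95],axis=0),1).tolist() if len(q)>5 else"")
```

```text
wrist 682 z med 116.92995353454378
[[-57.6 -28.8 113.7]
 [-30.2  -1.3 116.9]
 [-10.9  25.8 118.5]]
circle [-29.88719953  -1.48890129] 25.741920791461116
plane [-1.91417016e-02 -3.52119359e-03  1.16178437e+02]
140 182 [[-1.3, -13.5, 144.8], [1.0, 8.5, 159.2], [1.9, 13.3, 167.7]]
170 691 [[-4.9, -9.3, 181.8], [4.0, -1.1, 192.8], [6.7, 6.8, 197.9]]
205 946 [[-1.1, -12.4, 207.3], [3.0, 0.0, 226.4], [7.5, 12.2, 238.2]]
scene 104 z med 114.68863283463668
[[-58.8 -26.  111.2]
 [-29.6   4.1 114.7]
 [ -6.8  28.9 131.5]]
circle [-30.64217062   2.02888008] 26.241446221088484
plane [7.19519689e-02 1.27547499e-02 1.17877781e+02]
140 27 [[-7.2, -12.2, 141.7], [-5.2, 6.8, 154.4], [-2.3, 13.5, 167.1]]
170 50 [[-8.8, -2.3, 172.4], [-4.0, 7.9, 185.2], [2.3, 11.6, 195.9]]
205 26 [[-7.2, -12.5, 206.5], [-3.3, 9.3, 217.9], [1.6, 13.7, 229.5]]
```

>>> {"name": "servo_tool", "arguments": {
  "steps": [
    [[0.001, 0.006, 0], [0, 0, 0], -1],
    [[0.002, 0.015, 0], [0, 0, 0], -1],
    [[0.004, 0.025, 0], [0, 0, 0], -1],
    [[0.004, 0.028, 0], [0, 0, 0], -1],
    [[0.004, 0.028, 0], [0, 0, 0], -1],
    [[0.004, 0.028, 0], [0, 0, 0], -1],
    [[0.004, 0.028, 0], [0, 0, 0], -1],
    [[0.004, 0.028, 0], [0, 0, 0], -1]
  ]
}}

```text
t: 11.07
ee_pos: [537.0, -141.0, 229.2]
orientation: [-3.134, -0.195, 0.004]
ft_force: [0.5, -0.3, -3.1]
width: 28.9
grasp_force: 30.0
```

>>> {"name": "servo_tool", "arguments": {
  "steps": [
    [[0.004, 0.028, 0], [0, 0, 0], -1],
    [[0.004, 0.028, 0], [0, 0, 0], -1],
    [[0.004, 0.028, 0], [0, 0, 0], -1],
    [[0.004, 0.028, 0], [0, 0, 0], -1],
    [[0.004, 0.028, 0], [0, 0, 0], -1],
    [[0.004, 0.018, 0], [0, 0, 0], -1],
    [[0.004, 0.008, 0], [0, 0, 0], -1],
    [[0, 0, 0], [0, 0, 0], -1]
  ]
}}

```text
t: 11.73
ee_pos: [565.8, 24.4, 229.7]
orientation: [-3.135, -0.199, 0.002]
ft_force: [0.7, -0.5, -1.7]
width: 29.1
grasp_force: 30.0
```

```bash
cat > m.py <<'E'
from h import *
import sys
o=sensors.get_obs();print(np.round(o["ee_pos"],1),np.round(o["orientation"],3),np.round(o["ft_force"],1),round(o["width"],1))
d=grab("wrist");P=d["P"];cv2.imwrite("pics/%s.png"%sys.argv[1],d["color"])
e=np.array(o["ee_pos"]);zr=e[2]-118
g=e[:2]+[-29.8,-3.7]
r=np.hypot(P[...,0]-g[0],P[...,1]-g[1])
def circ(q):
    A=np.c_[q[:,:2]*2,np.ones(len(q))];x=np.linalg.lstsq(A,(q[:,:2]**2).sum(1),rcond=None)[0];return x[:2],np.sqrt(x[2]+x[:2]@x[:2])
q=P[(abs(P[...,2]-zr)<5)&(r>21)&(r<31)]
print("ring",len(q),circ(q),np.median(q[:,2]),"slope",np.linalg.lstsq(np.c_[q[:,:2]-g,np.ones(len(q))],q[:,2],rcond=None)[0])
q=P[(abs(P[...,2]-75.5)<3)&(np.hypot(P[...,0]-538,P[...,1]-17.6)<26)]
if len(q)>20:print("axle",len(q),circ(q),cv2.minEnclosingCircle(q[:,:2].astype(np.float32)),q.mean(0))
E
python3 m.py w5
```

```text
[565.8  24.4 229.7] [-3.135e+00 -1.990e-01  2.000e-03] [ 0.7 -0.5 -1.7] 29.1
ring 708 (array([536.07989055,  19.66421138]), np.float64(25.95578260376855)) 112.10503013412293 slope [-2.74195967e-02 -2.56410314e-03  1.11935027e+02]
axle 559 (array([541.08760055,  17.1414323 ]), np.float64(12.158820753330891)) ((539.2786254882812, 17.798831939697266), 19.189735412597656) [546.8660437  18.8052331  75.3275881]
```

View pics/w5.png

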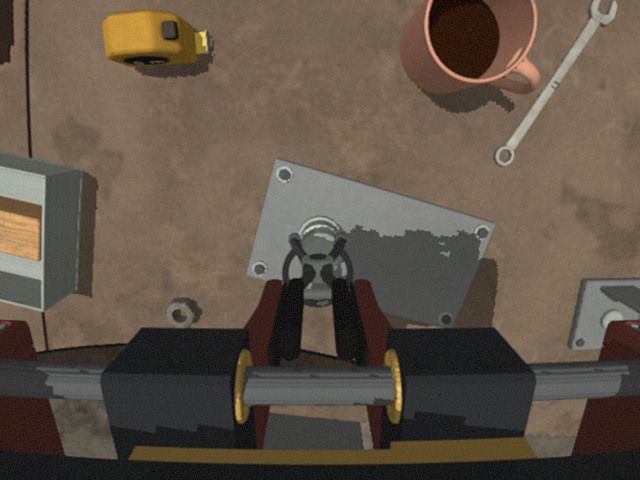

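The ring sits around the axle in the image: ring centre at (318,275), axle rim visible at (320,232). Correct by about (+2.5, −2) mm and lower to just above the end.

>>> {"name": "servo_tool", "arguments": {
  "steps": [
    [[0.0012, -0.001, 0], [0, 0, 0], -1],
    [[0.0013, -0.001, 0], [0, 0, 0], -1],
    [[0, 0, -0.005], [0, 0, 0], -1],
    [[0, 0, -0.008], [0, 0, 0], -1],
    [[0, 0, -0.008], [0, 0, 0], -1],
    [[0, 0, -0.005], [0, 0, 0], -1],
    [[0, 0, 0], [0, 0, 0], -1],
    [[0, 0, 0], [0, 0, 0], -1]
  ]
}}

```text
t: 12.45
ee_pos: [568.1, 20.1, 204.0]
orientation: [-3.135, -0.194, 0.002]
ft_force: [0.9, 0.6, -3.1]
width: 29.1
grasp_force: 30.0
```

```bash
python3 m.py w6
python3 - <<'E'
from h import *
import pickle
d=grab("scene");P=d["P"];pickle.dump(d,open("s6.pkl","wb"))
o=cv2.resize(d["color"][215:325,290:400],None,fx=5,fy=5,interpolation=3)
w=cv2.resize(cv2.imread("pics/w6.png")[195:325,265:375],None,fx=2.2,fy=550/130,interpolation=3)
cv2.imwrite("pics/s6.png",np.hstack([o,w]))
E
```

```text
[568.1  20.1 204. ] [-3.135e+00 -1.940e-01  2.000e-03] [ 0.9  0.6 -3.1] 29.1
ring 708 (array([538.37413147,  15.37024234]), np.float64(25.94116835551469)) 86.37977057698168 slope [-2.65133041e-02 -4.73476375e-03  8.61778422e+01]
axle 458 (array([538.8158343 ,  16.93733139]), np.float64(15.96704120896347)) ((538.6536254882812, 17.883913040161133), 19.224594116210938) [541.86813647  20.86832172  74.87240154]
```

View pics/s6.png

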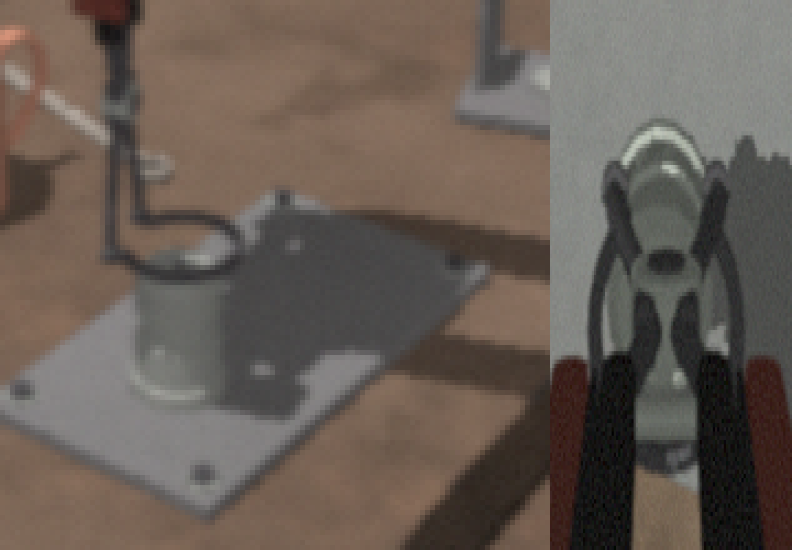

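Ring is just over the axle end, nearly concentric (right crop: ring 590–742, axle 608–728). A numeric check from both views decides the last 2 mm.

Run:
```python
from h import *
import pickle
def circ(q):
    A=np.c_[q[:,:2]*2,np.ones(len(q))];x=np.linalg.lstsq(A,(q[:,:2]**2).sum(1),rcond=None)[0];return np.round(x[:2],1),round(float(np.sqrt(x[2]+x[:2]@x[:2])),1)
s=pickle.load(open("s6.pkl","rb"))
for n,D in(("scene",s),("wrist",grab("wrist"))):
    P=D["P"];g=np.array([538.3,17.])
    r=np.hypot(P[...,0]-g[0],P[...,1]-g[1])
    m=(P[...,2]>79)&(P[...,2]<92)&(r>20)&(r<33)&(P[...,0]<560)
    print(n,"ring",m.sum(),circ(P[m]),np.median(P[m][:,2]))
    c=D["color"].astype(int).sum(-1)
    m2=m&(c<270);print(" dark",m2.sum(),circ(P[m2]) if m2.sum()>9 else"")
    m=(P[...,2]>26)&(P[...,2]<68)&(r<27);q=P[m]
    print(" axle side",len(q),circ(q) if len(q)>9 else"")
    # fixed-radius fits
    from scipy.optimize import least_squares
    if len(q)>30:
        q=q[(q[:,2]>54)|(q[:,2]<38)&(q[:,2]>22)]
        f=least_squares(lambda p:np.hypot(q[:,0]-p[0],q[:,1]-p[1])-20,g,loss="soft_l1");print(" axle r20",f.x,len(q))
    # end face + chamfer outer edge
    m=(P[...,2]>70)&(P[...,2]<79)&(r<24)
    q=P[m];print(" top",len(q),cv2.minEnclosingCircle(q[:,:2].astype(np.float32)))
    k=q[q[:,2]<74.5]
    f=least_squares(lambda p:np.hypot(k[:,0]-p[0],k[:,1]-p[1])-(15.5+(76-k[:,2])*.9),g,loss="soft_l1");print(" chamfer",f.x,len(k))
```

```text
scene ring 138 (array([536.5,  17.9]), 26.4) 86.006870443705
 dark 133 (array([536.6,  18.1]), 26.3)
 axle side 265 (array([535.4,  20.5]), 17.8)
 axle r20 [536.37693305  18.48516642] 167
 top 88 ((534.9444580078125, 22.117963790893555), 19.348445892333984)
 chamfer [536.91779491  18.44779204] 43
wrist ring 672 (array([538.7,  15.4]), 25.7) 87.0745851864508
 dark 656 (array([538.7,  15.3]), 25.7)
 axle side 396 (array([540.5,  17.7]), 17.4)
 axle r20 [538.02959529  17.77396841] 242
 top 609 ((538.5765991210938, 17.801437377929688), 20.13724136352539)
 chamfer [538.17195863  17.7160101 ] 337
```

>>> {"name": "servo_tool", "arguments": {
  "steps": [
    [[-0.0003, 0.0013, 0], [0, 0, 0], -1],
    [[0, 0, 0], [0, 0, 0], -1],
    [[0, 0, -0.003], [0, 0, 0], -1],
    [[0, 0, -0.004], [0, 0, 0], -1],
    [[0, 0, -0.004], [0, 0, 0], -1],
    [[0, 0, -0.003], [0, 0, 0], -1],
    [[0, 0, -0.002], [0, 0, 0], -1],
    [[0, 0, 0], [0, 0, 0], -1]
  ]
}}

```text
t: 13.27
ee_pos: [567.9, 21.5, 187.9]
orientation: [-3.136, -0.195, 0.002]
ft_force: [-0.2, -0.9, -3.1]
width: 29.0
grasp_force: 30.0
```

```bash
python3 m.py w7
```

```text
[567.9  21.5 187.9] [-3.136e+00 -1.950e-01  2.000e-03] [-0.2 -0.9 -3.1] 29.0
ring 711 (array([538.15013777,  16.77737471]), np.float64(25.964276493356603)) 70.26413406644912 slope [-2.75871208e-02 -1.05810309e-03  7.01236723e+01]
axle 377 (array([542.39122404,  17.94742677]), np.float64(14.978198543934614)) ((535.9945068359375, 16.98191261291504), 22.01411247253418) [539.61249886  19.41934486  75.04808092]
```

The ring is over the end with no contact force. Lowering the last 22 mm.

>>> {"name": "servo_tool", "arguments": {
  "steps": [
    [[0, 0.0003, -0.003], [0, 0, 0], -1],
    [[0, 0, -0.004], [0, 0, 0], -1],
    [[0, 0, -0.004], [0, 0, 0], -1],
    [[0, 0, -0.004], [0, 0, 0], -1],
    [[0, 0, -0.004], [0, 0, 0], -1],
    [[0, 0, -0.003], [0, 0, 0], -1],
    [[0, 0, 0], [0, 0, 0], -1],
    [[0, 0, 0], [0, 0, 0], -1]
  ]
}}

```text
t: 13.98
ee_pos: [568.1, 21.8, 166.4]
orientation: [-3.136, -0.195, 0.001]
ft_force: [1.0, 0.7, -2.4]
width: 29.1
grasp_force: 30.0
```

```bash
python3 m.py w8
python3 - <<'E'
from h import *
d=grab("scene");P=d["P"];g=[537,18];r=np.hypot(P[...,0]-g[0],P[...,1]-g[1]);c=d["color"].astype(int).sum(-1)
m=(P[...,2]>35)&(P[...,2]<58)&(r>22)&(r<33)&(P[...,0]<560)
q=P[m];A=np.c_[q[:,:2]*2,np.ones(len(q))];x=np.linalg.lstsq(A,(q[:,:2]**2).sum(1),rcond=None)[0]
print(len(q),x[:2],np.percentile(q[:,2],[5,50,95]))
cv2.imwrite("pics/s8.png",cv2.resize(d["color"][215:325,290:400],None,fx=5,fy=5,interpolation=3))
E
```

```text
[568.1  21.8 166.4] [-3.136e+00 -1.950e-01  1.000e-03] [ 1.   0.7 -2.4] 29.1
ring 500 (array([539.58187061,  17.24905766]), np.float64(25.614030459580334)) 48.54085803391587 slope [-3.49151103e-02 -5.12550762e-03  4.86946125e+01]
axle 459 (array([538.2694074 ,  18.42298337]), np.float64(13.34432761425475)) ((538.5004272460938, 18.629831314086914), 19.317516326904297) [534.42740017  17.63972823  75.43272988]
103 [536.59639039  18.89644463] [39.37388388 48.21357489 51.80341248]
```

View pics/s8.png

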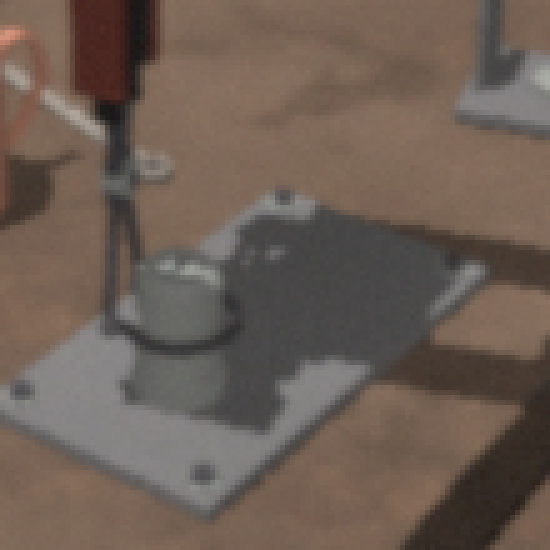

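The ring is round the axle at groove height (crop 120–240, 335), mid-height about 46.5 mm, with no contact force. Handing in.

```bash
python3 -c "
from workcell import close_job
print(close_job())"
```

```text
the job is handed in; nothing more can be done
None
```

Job handed in, verdict not shown: block released in the scrap bin; pliers held upright and squeezed, with the open ring level at about 46.5 mm in the groove and no sign of contact with the axle.

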